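# Push-fit the outlet pipe of a twin water filter

### The job

One of the two water filters on the panel has its outlet closed by a stop-end; the other filter's push-fit outlet is open. Lay the loose pipe in the two clips in front of the open outlet and let go of it, then push it along the clips into the outlet, past the seal and fully home until it bottoms inside, firmly but without ramming it. Leave the things standing around undisturbed.

Things in the scene. Friction and masses are not known exactly. Their poses are not given: they have to be found in the camera images.
- pipe: the loose rigid white plastic pipe, 15 mm in diameter, 190 mm long, 50 g nominal; origin at its middle, on its axis; its x axis runs along it. Both ends are alike, with a bevel 4 mm long down to 12 mm across: either may go in. At the start it lies flat on the bare table to the right of the panel
- panel: white board lying flat on the table, fixed, 480 (x) by 200 (y) by 18 mm (z); origin at the centre of its underside; x runs from the filters (-x half) to the pipe clips (+x half). It carries two rows side by side, 90 mm apart, each a filter with two pipe clips in front of its outlet, the row's axis 40 mm above the board. A feed pipe crosses at the -x end
- clips_a (a point): midpoint between the two grey pipe clips in front of filter_a, on the row's axis, 92.5 mm out of its mouth. The clips are U-shaped, open upwards, 12 mm long (along the row), centred 37.5 mm either side of this point, 17 mm wide inside, with flared lips whose tops are 14 mm above the axis. Their floors carry the pipe exactly on the outlet's axis
- clips_b (a point): the same point between the like pair of clips in front of filter_b
- filter_a: one of two filters that look the same: white cartridge 50 mm thick, 145 mm long, lying along its x axis, with a push-fit outlet fitting 29 mm thick and 52 mm long at its +x end; fixed. Origin at the centre of the outlet's mouth, on the axis; x points straight out of the mouth, along the clips, z up
- filter_b: the other filter, the same to look at, with the same frame (origin at the centre of its outlet's mouth, x out of the mouth, z up) and the like clips in front
- seat_a: inside of filter_a's outlet; origin at the centre of the mouth, same frame. The bore is 17 mm wide; collet and seal grip the pipe from 9 mm inside. The shoulder on which the pipe bottoms is out of sight, 20 to 44 mm inside, at another depth in either filter: it can only be felt. Passing the seal takes about 8 to 18 N, sliding on about 4 to 10 N, then the pipe comes up solid. The fitting stands 35 N
- valve_a (a joint): shut-off valve stem, 7 mm thick, in the middle of filter_a's bore, its face 4 mm before the shoulder, out of sight: 0 m when shut, grows as the pipe pushes it in against a weak spring (about 1 N), 0.004 m when the pipe rests on the shoulder
- valve_b (a joint): the like valve stem in filter_b
- seat_b: inside of filter_b's outlet, origin at the centre of the mouth: the same kind of bore, collet and seal, its shoulder at another depth
- stop_end: white round cap, 30 mm wide, standing 26 mm out of the outlet of one of the two filters, fixed: this outlet is closed and stays so. Origin at the centre of the mouth it closes
- can: food can, 73 mm wide, 110 mm high, standing; bystander; origin at the centre of its underside
- jar: glass jar, 72 mm wide, 105 mm high, standing; bystander; origin at the centre of its underside
- tape_roll: spool of thread-seal tape, 54 mm wide, 14 mm high, lying flat; bystander; origin at the centre of its underside
- spare_elbow: grey pipe elbow, two arms 44 mm long and 29 mm thick; bystander; origin on the table under its corner
Things that resemble listed ones, but are neither listed nor needed, are in the scene too. What is meant by the pipe is not yellow, and is the larger of those in its own colour.

How it is judged (in metres and radians):
On the way, in this order (a step that is already met when the one before it is completed fails the run):
1. the pipe lies in the clips in line with the open outlet, let go, not yet pushed home (contact force between the fingers and pipe below 0.05 N and (y of pipe in the frame of stop_end above 0.03 m or y of pipe in the frame of stop_end below -0.03 m) and ((y of pipe in the frame of filter_a between -0.0025 and 0.0025 m and z of pipe in the frame of filter_a between -0.0025 and 0.0025 m and angle between the x axis of pipe and the x axis of filter_a, either way round below 0.05 rad and x of pipe in the frame of filter_a between 0.08 and 0.145 m) or (y of pipe in the frame of filter_b between -0.0025 and 0.0025 m and z of pipe in the frame of filter_b between -0.0025 and 0.0025 m and angle between the x axis of pipe and the x axis of filter_b, either way round below 0.05 rad and x of pipe in the frame of filter_b between 0.08 and 0.145 m))), for 0.2 s.
2. the pipe is pushed home (((y of pipe in the frame of filter_a between -0.0025 and 0.0025 m and z of pipe in the frame of filter_a between -0.0025 and 0.0025 m and angle between the x axis of pipe and the x axis of filter_a, either way round below 0.05 rad and x of pipe in the frame of filter_a between 0.048 and 0.076 m and value of joint valve_a above 0.0025 m) or (y of pipe in the frame of filter_b between -0.0025 and 0.0025 m and z of pipe in the frame of filter_b between -0.0025 and 0.0025 m and angle between the x axis of pipe and the x axis of filter_b, either way round below 0.05 rad and x of pipe in the frame of filter_b between 0.048 and 0.076 m and value of joint valve_b above 0.0025 m))), for 0.2 s.
At the end, for the whole second after the job is handed in: the pipe is in the open outlet, its end within 1.5 mm of the shoulder inside (shut-off valve pushed in more than 2.5 mm), within 2.5 mm and 0.05 rad of the outlet's axis, let go and at rest (((y of pipe in the frame of filter_a between -0.0025 and 0.0025 m and z of pipe in the frame of filter_a between -0.0025 and 0.0025 m and angle between the x axis of pipe and the x axis of filter_a, either way round below 0.05 rad and x of pipe in the frame of filter_a between 0.048 and 0.076 m and value of joint valve_a above 0.0025 m) or (y of pipe in the frame of filter_b between -0.0025 and 0.0025 m and z of pipe in the frame of filter_b between -0.0025 and 0.0025 m and angle between the x axis of pipe and the x axis of filter_b, either way round below 0.05 rad and x of pipe in the frame of filter_b between 0.048 and 0.076 m and value of joint valve_b above 0.0025 m)) and contact force between the fingers and pipe below 0.05 N and linear speed of pipe below 0.01 m/s); the robot touches nothing.
It fails at once if the pipe is rammed: more than 35 N between the pipe and the shoulder inside the outlet (contact force between pipe and seat_a above 35 N or contact force between pipe and seat_b above 35 N).
It fails at once if a bystander is moved more than 30 mm or tipped (distance of any of can, jar, tape_roll, spare_elbow from where it was at the start of the episode above 0.03 m or angle between any of can, jar's own z axis and vertical above 0.5 rad).
It also fails if it takes over 58 s, if anything falls off the work surface, if the arm or the gripper's body presses on something with over 40 N, if the wrist force passes 120 N, or if a joint passes its speed limit or range.

### The arm

A 6-joint arm with a two-finger parallel gripper is mounted at the origin on the work surface. World frame = base frame: x ahead of the robot, y to its left, z up, the work surface at z = 0. Lengths are in m, angles in degrees, forces in N, time in s.
With the tool pointing down it reaches from about 0.35 to 0.875 m from the base axis. Payload 4.2 kg.
Tool frame: the origin (TCP) lies on the centre line of the jaws, within the pads' length; the fingertips stand 19 mm ahead of it and the grasp point (between the pads) is the TCP; z points along the fingers, y is the line along which they close (so a half turn about z gives the same grasp; the last joint's range is limited). The gripper opens to 87 mm and grips with 3 to 60 N. Pads are 19 mm wide; open, the fingers measure 117 mm over their backs; the gripper's body (75 mm by 190 mm) begins 51 mm behind the grasp point.
Start: joints at [-50.329, 22.042, 0.453, 0, -68.411, -14.817], TCP at [0.263, -0.567, 0.242] pointing down, gripper open.
Joint ranges: [-179.83, 179.83], [-69.29, 118.12], [-61.27, 80.66], [-181.25, 117.63], [-171.15, -9.14], [-177.46, 177.46]. Speed limits (degrees/s): [159.86, 159.86, 180, 180, 180, 180].

### API

Orientations are given as a 3x3 rotation matrix whose columns are the frame's x, y, z axes.
In Python, from station import sense, capture, finish_job, search_frame, masks_of gives the robot as it stands.
- The arm moves only by the tool drive_tool, never from a script. Its argument "rows" is a list of rows, each a list of 7 numbers: the opening in per cent of the stroke, from 0 (shut) to 100 (fully open), then the shift along the world's x, y, z in mm, then the turn, a rotation vector about the world's x, y, z in rad. In form: [[fingers, dx, dy, dz, wx, wy, wz], ...]. A call has 1 to 5 rows; each row shifts and turns the commanded pose from where the row before left it; what a row does not reach is not made up. A row lasts 1/12 s, in which the tool goes at most 41.7 mm and 7.16 degrees, less where a joint would pass 70% of its speed; a pose out of reach is approached as far as the arm can. A call is refused whole if a number of a shift passes 41.7 or a number of a turn 0.125, either way. A call with a gripper value outside its range is refused whole. The fingers move at their own pace and stop on an object; the grip force is fixed at half the most. Time passes only in rows, so rows that do not move let the fingers close. It gives the time, the measured TCP pose, the force, the opening and the grip force at its end, in the units of the state.
- sense(): the state, without advancing time (a new reading comes with each control period).
- capture(name): name is "side" or "top"; returns a dict with "frame" (384x512x3 uint8, red, green, blue), "z_map" (384x512 float32, m along the optical axis (not along the pixel's ray), 0 where there is no reading), "fx", "fy", "cx", "cy" (pixels), "R" (3x3) and "t" (3): a world point X has camera coordinates R X + t. Camera axes: x right, y down, z forward; pixel columns grow to the right and rows downward; lengths in m; the calibration is good to about 2 mm. A picture is of the moment at which its call begins.
- finish_job(): hands the job in; it is judged then, once.
Trained networks look in a picture, given as the dict that the camera call returned (one of the last four; its "shot" number tells which), for a name from the list of things; names that differ only in an ending like _2 or _b are one class to them, and where a whole thing is asked for, a point or a joint stands for the part that bears it (a point fixed in the world has none). Each returns a list of dicts, best first, with "p" (0 to 1); they miss things now and then, are a little off and sometimes report something else, mostly with a low value. They report only what shows in the picture. A call takes as long as a camera call. They do not tell look-alikes from the thing itself.
- search_frame(label, picture): "xy" ([column, row] in pixels, amid what is visible of it).
- masks_of(label, picture): "region" (384x512 bool, what is visible of it) and "xy" ([column, row] in pixels, amid what is visible of it).
The state is a dict: "time_s": time; "joints": joint angles; "joint_velocities": joint speeds; "effort": joint torques, N m; "tcp_pos": TCP position; "ee_rot": TCP orientation; "wrist_force": force on the tool from outside, world axes, zero at the start; "moment": the same for the moment, N m; "gripper_width": opening from 0.0 (shut) to 1.0 (fully open); "gripper_force": force on a finger pad.
Only numpy, scipy, OpenCV 4.12 (cv2) and the standard library are available. Lean on these libraries where they do the work, as an engineer would, in place of code of your own. Each camera call takes 0.05 s, during which the arm holds its last target. There are 200 camera calls.

## Working session

There is one attempt and no reset: what is moved stays moved. The work goes in short steps, Python scripts to look and compute and a tool call to move; the robot and the scene stay as the last step left them, time stands still between calls to the robot, and variables do not carry over. Pictures are saved under pics/ and viewed, at most 10 in all, crops included, and the job is handed in when it is done.

Besides the shell and the picture viewer there is one more tool, called after "Emit:" by a JSON object that holds its "op" and its "data". drive_tool: Moves the arm, as the interface text tells. Its arguments: {"type":"object","properties":{"rows":{"type":"array"}},"required":["rows"]}

```bash
mkdir -p pics && cat > h.py <<'E'
import numpy as np, cv2
from station import *
def world(c,px,z=None):
    u,v=px; r=np.array([(u-c['cx'])/c['fx'],(v-c['cy'])/c['fy'],1.]); R=np.array(c['R']);t=np.array(c['t'])
    if z is None:
        d=c['z_map'][int(round(v)),int(round(u))]; return R.T@(r*d-t)
    o=-R.T@t; w=R.T@r; return o+w*(z-o[2])/w[2]
def pix(c,X):
    p=np.array(c['R'])@np.array(X)+np.array(c['t']); return np.array([c['fx']*p[0]/p[2]+c['cx'],c['fy']*p[1]/p[2]+c['cy']])
def cloud(c):
    v,u=np.mgrid[:384,:512]; d=c['z_map']; P=np.stack([(u-c['cx'])/c['fx']*d,(v-c['cy'])/c['fy']*d,d],-1)
    return (P-np.array(c['t']))@np.array(c['R'])
def save(c,n): cv2.imwrite('pics/'+n,c['frame'][:,:,::-1])
E
python3 - <<'E'
from h import *
np.set_printoptions(precision=3,suppress=True)
a=capture('top');b=capture('side')
im=np.hstack([a['frame'],b['frame']]);
save(a,'top0.png');save(b,'side0.png')
for n,c in(('top',a),('side',b)):
  print(n,'cam at',-np.array(c['R']).T@c['t'])
  for l in ['pipe','panel','filter_a','stop_end','can','jar','tape_roll','spare_elbow','clips_a']:
    try: print(l,[(np.round(d['p'],2),np.round(d['xy']),world(c,d['xy'])) for d in search_frame(l,c) if d['p']>.2])
    except Exception as e: print(l,e)
E
```

```text
top cam at [ 0.426 -0.177  0.91 ]
pipe [(np.float64(0.92), array([378., 300.]), array([ 0.263, -0.512,  0.014])), (np.float64(0.86), array([334., 206.]), array([ 0.493, -0.409,  0.   ])), (np.float64(0.79), array([263., 254.]), array([ 0.369, -0.228,  0.01 ]))]
panel [(np.float64(0.72), array([169., 169.]), array([0.575, 0.011, 0.018]))]
filter_a [(np.float64(0.87), array([101., 171.]), array([0.556, 0.155, 0.081])), (np.float64(0.78), array([114., 138.]), array([0.635, 0.129, 0.083]))]
stop_end [(np.float64(0.8), array([178., 188.]), array([ 0.524, -0.018,  0.053]))]
can [(np.float64(0.75), array([220.,  92.]), array([ 0.746, -0.117,  0.107]))]
jar [(np.float64(0.68), array([131.,  95.]), array([0.73 , 0.088, 0.106]))]
tape_roll [(np.float64(0.66), array([335., 152.]), array([ 0.633, -0.41 ,  0.013]))]
spare_elbow [(np.float64(0.77), array([304., 130.]), array([ 0.681, -0.326,  0.029]))]
clips_a [(np.float64(0.89), array([ 98., 176.]), array([0.544, 0.161, 0.08 ])), (np.float64(0.81), array([109., 138.]), array([0.636, 0.14 , 0.082]))]
side cam at [-0.297 -0.958  0.774]
pipe [(np.fl
[... 449 characters left out ...]
np.float64(0.61), array([198., 159.]), array([0.524, 0.119, 0.078]))]
stop_end [(np.float64(0.72), array([228., 188.]), array([ 0.526, -0.027,  0.027])), (np.float64(0.4), array([196., 156.]), array([0.53 , 0.134, 0.078]))]
can [(np.float64(0.59), array([292., 169.]), array([ 0.719, -0.126,  0.058]))]
jar [(np.float64(0.62), array([251., 148.]), array([0.729, 0.075, 0.061])), (np.float64(0.51), array([312., 250.]), array([ 0.485, -0.398,  0.008]))]
tape_roll [(np.float64(0.56), array([229., 184.]), array([0.553, 0.   , 0.017]))]
spare_elbow []
clips_a [(np.float64(0.88), array([222., 148.]), array([0.632, 0.12 , 0.079])), (np.float64(0.73), array([197., 159.]), array([0.525, 0.122, 0.076]))]
```

```bash
ls pics
```

```text
side0.png
top0.png
```

View pics/top0.png

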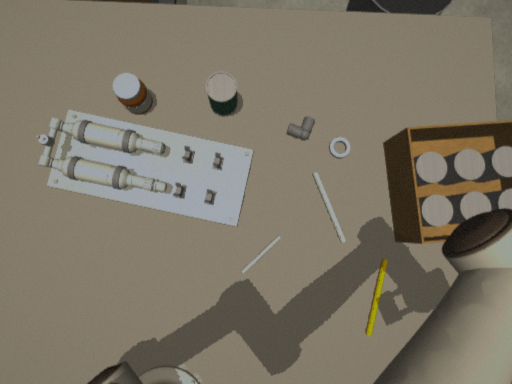

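View pics/side0.png

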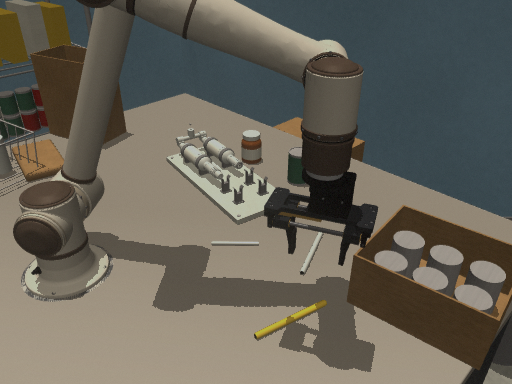

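The top view has three pipe-like things: yellow (378,300), which is ruled out by colour, a short thin white one (262,254), and a long white one (329,207). The long white one is the larger of the white ones, so it is the pipe. The stop-end appears to be on the row nearer the robot (~160,187), which leaves the upper row's outlet (~162,147) open. I'll measure and confirm in one crop.

```bash
python3 - <<'E'
from h import *
np.set_printoptions(precision=4,suppress=True)
a=capture('top');P=cloud(a);f=a['frame'].astype(int);Z=P[...,2]
for d in masks_of('pipe',a):
    m=d['region']; 
    q=np.argwhere(m)[:,::-1].astype(np.float32); r=cv2.minAreaRect(q)
    W=np.array([world(a,p,0.0075)[:2] for p in q]); c=W.mean(0); u,s,vt=np.linalg.svd(W-c,full_matrices=False); 
    t=(W-c)@vt[0]; mid=c+vt[0]*(t.min()+t.max())/2
    print('pipe',d['p'],d['xy'],'mid',mid,'dir',vt[0],np.degrees(np.arctan2(vt[0][1],vt[0][0])),'len',np.ptp(t),'w',np.ptp((W-c)@vt[1]),'zmax',np.percentile(Z[m],[50,95]))
# panel
v=(a['z_map']>0)&(abs(Z-0.018)<0.006)&(P[...,0]>.4)&(P[...,0]<.75)&(P[...,1]<.3)&(P[...,1]>-.25)&(f.min(-1)>110)
n,l,st,ce=cv2.connectedComponentsWithStats(v.astype(np.uint8)); 
k=1+st[1:,4].argmax(); print('panel comp',st[k])
pp=P[(P[...,2]>.012)&(a['z_map']>0)&(P[...,0]>.4)&(P[...,0]<.7)&(P[...,1]<.3)&(P[...,1]>-.25)&(Z<.024)]
W=P[l==k][:,:2].astype(np.float32);r=cv2.minAreaRect(W);print('rect',r)
# high points
ang=None
for lo,hi in((.045,.08),):
    m=(Z>lo)&(Z<hi)&(P[...,0]>.4)&(P[...,0]<.75)&(P[...,1]<.09)&(P[...,1]>-.2)&(a['z_map']>0)
    n,l2,st,ce=cv2.connectedComponentsWithStats(m.astype(np.uint8))
    for i in range(1,n):
        if st[i,4]>5: print(st[i],ce[i],P[l2==i].mean(0),Z[l2==i].max())
for d in masks_of('clips_a',a)+masks_of('stop_end',a): print(d['p'],d['xy'],d['region'].sum())
cr=a['frame'][95:270,30:360,::-1]; cv2.imwrite('pics/crop1.png',cv2.resize(cr,None,fx=2.4,fy=2.4,interpolation=cv2.INTER_CUBIC))
E
```

```text
pipe 0.72 [330.5, 205.2] mid [ 0.4899 -0.3938] dir [-0.9194 -0.3932] -156.8453057283817 len 0.19039876178040196 w 0.019998552623093354 zmax [0.0132 0.0167]
pipe 0.58 [376.4, 301.3] mid [ 0.2686 -0.5118] dir [-0.9732  0.23  ] 166.70296837027644 len 0.18720899315457884 w 0.015607872307078122 zmax [0.0136 0.0166]
pipe 0.47 [261.1, 254.5] mid [ 0.3688 -0.2229] dir [-0.699   0.7151] 134.3461954272689 len 0.1278383474747133 w 0.01207020578962498 zmax [0.0086 0.0119]
panel comp [   50   110   203   117 10234]
rect ((0.579312801361084, 0.05587628483772278), (0.4785423278808594, 0.19994166493415833), 79.0279312133789)
[134  92  15  17 121] [141.3636 100.9091] [0.7325 0.0756 0.0648] 0.07982009700333283
[209  95  28  16 128] [223.6562 105.2656] [ 0.7288 -0.1227  0.0625] 0.07940930222653607
[131 131  34  24 432] [147.0764 144.8727] [0.6237 0.0551 0.0688] 0.07970663803666303
[182 146   9  14  81] [186.3704 152.7284] [ 0.6092 -0.0367  0.0597] 0.07481552548783654
[213 153   8  14  72] [216.6806 159.4306] [ 0.5947 -0.1098  0.0602] 0.07482106574656583
[130 174  37  18 431] [147.2993 183.3643] [0.5317 0.0499 0.0684] 0.07645408452246406
[173 183   9  14  76] [177.5921 189.7105] [ 0.5194 -0.0197  0.0595] 0.07424166235061465
[204 189   8  15  73] [208.2877 196.3151] [ 0.5054 -0.0927  0.059 ] 0.07393667464176615
0.88 [97.5, 174.2] 1907
0.76 [110.7, 135.7] 1757
0.8 [178.1, 187.7] 342
```

View pics/crop1.png

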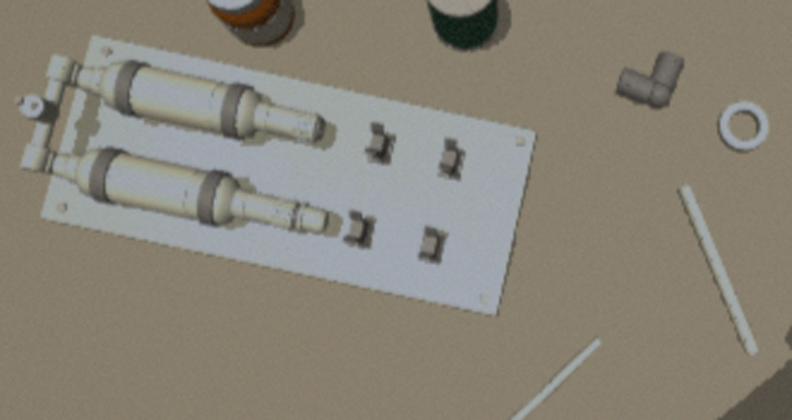

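The crop confirms both choices. The lower row's outlet carries the cap at crop (315,220), and the upper outlet at (320,128) is open. The long white pipe lies at crop (718,270) and measures 190 mm; the short one measures 128 mm.

```bash
python3 - <<'E'
from h import *
s=sense();print(s['tcp_pos'],np.round(s['ee_rot'],4),s['wrist_force'],s['time_s'])
R=np.array(s['ee_rot']);print('tool x yaw',np.degrees(np.arctan2(R[1,0],R[0,0])))
c=np.array([.5793,.0559]);x=np.array([-.1903,-.9817]);y=np.array([.9817,-.1903])
cl=c+.1225*x+.0455*y;print('clips',cl,'mouth',cl-.0925*x,'place',cl+.0125*x)
a=capture('top')
for p in [(cl-.0925*x),(cl-.0375*x),cl+.0375*x]: print(pix(a,[*p,.058]))
print(pix(a,[.4899,-.3938,.0075]))
E
```

```text
[ 0.26271315 -0.56706876  0.24154744] [[-0.9073 -0.4204 -0.    ]
 [-0.4204  0.9073  0.    ]
 [ 0.      0.     -1.    ]] [-0.28649392 -0.21502518 -0.28375039] 1.2
tool x yaw -155.14163450126392
clips [ 0.6006556 -0.0730169] mouth [0.61825835 0.01779035] place [ 0.59827685 -0.08528815]
[163.85274479 148.5849203 ]
[186.2491838  153.46627724]
[216.74190538 160.11223813]
[328.91710895 207.07410562]
```

Emit:
{"op": "drive_tool", "data": {"rows": [[100, 22.7, 17.3, -12, 0, 0, -0.03], [100, 22.7, 17.3, -12, 0, 0, 0], [100, 22.7, 17.3, -12, 0, 0, 0], [100, 22.7, 17.3, -12, 0, 0, 0], [100, 22.7, 17.3, -12, 0, 0, 0]]}}

```text
time_s: 1.67
tcp_pos: [0.3771, -0.4798, 0.1812]
ee_rot: [[-0.92, -0.393, 0.0], [-0.393, 0.92, -0.0], [-0.0, -0.0, -1.0]]
wrist_force: [-0.7, -0.3, 0.6]
gripper_width: 1.0
gripper_force: 0.0
```

Emit:
{"op": "drive_tool", "data": {"rows": [[60, 22.7, 17.3, -12, 0, 0, 0], [60, 22.7, 17.3, -12, 0, 0, 0], [60, 22.7, 17.3, -12, 0, 0, 0], [60, 22.7, 17.3, -12, 0, 0, 0], [60, 23, 17.3, -12, 0, 0, 0]]}}

```text
time_s: 2.08
tcp_pos: [0.4911, -0.3932, 0.1211]
ee_rot: [[-0.92, -0.393, 0.0], [-0.393, 0.92, -0.0], [-0.0, -0.0, -1.0]]
wrist_force: [0.3, -0.5, 0.9]
gripper_width: 0.707
gripper_force: 0.0
```

Emit:
{"op": "drive_tool", "data": {"rows": [[60, 0, 0, 0, 0, 0, 0], [60, 0, 0, 0, 0, 0, 0]]}}

```text
time_s: 2.25
tcp_pos: [0.4907, -0.3929, 0.1206]
ee_rot: [[-0.919, -0.395, -0.002], [-0.395, 0.919, 0.001], [0.001, 0.001, -1.0]]
wrist_force: [-0.3, -0.5, 0.5]
gripper_width: 0.619
gripper_force: 0.0
```

```bash
python3 - <<'E'
from h import *
s=sense();print(s['tcp_pos'],s['time_s'],s['gripper_width'],s['wrist_force'])
a=capture('top');b=capture('side')
im=np.hstack([a['frame'][110:310,220:420],b['frame'][150:350,200:400]])[:,:,::-1]
cv2.imwrite('pics/near1.png',cv2.resize(im,None,fx=2,fy=2,interpolation=cv2.INTER_CUBIC))
t=s['tcp_pos']
for n,c in(('a',a),('b',b)):
  print(n,pix(c,t),[pix(c,[.4899+k*.9194,-.3938+k*.3932,.0075]) for k in(-.095,0,.095)])
E
```

```text
[ 0.49074194 -0.39293271  0.12058668] 2.25 0.6187826463485792 [-0.28374682 -0.54006583  0.48950958]
a [340.5930944  203.35765295] [array([343.73166303, 242.03933796]), array([328.91710895, 207.07410562]), array([314.37434696, 172.75035553])]
b [314.54922624 213.89094645] [array([301.30303011, 271.49519234]), array([311.56090716, 249.25510362]), array([320.62383405, 229.60578468])]
```

View pics/near1.png

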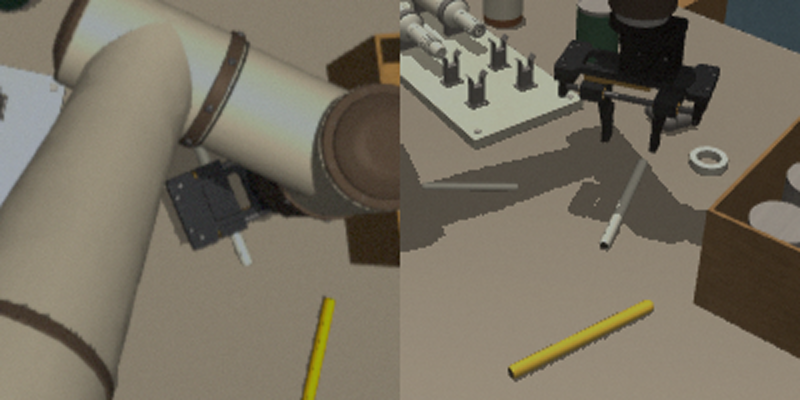

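The side crop shows the pipe under the open fingers, with its near end at about (302,271) against a predicted (301,271), so I descend.

Emit:
{"op": "drive_tool", "data": {"rows": [[60, 0, 0, -30, 0, 0, 0], [60, 0, 0, -30, 0, 0, 0], [60, 0, 0, -25, 0, 0, 0], [60, 0, 0, -13, 0, 0, 0], [60, 0, 0, 0, 0, 0, 0]]}}

```text
time_s: 2.77
tcp_pos: [0.488, -0.3946, 0.0215]
ee_rot: [[-0.92, -0.391, -0.003], [-0.391, 0.92, 0.002], [0.003, 0.003, -1.0]]
wrist_force: [0.1, -0.3, 0.0]
gripper_width: 0.6
gripper_force: 0.0
```

Emit:
{"op": "drive_tool", "data": {"rows": [[0, 0, 0, 0, 0, 0, 0], [0, 0, 0, 0, 0, 0, 0], [0, 0, 0, 0, 0, 0, 0], [0, 0, 0, 0, 0, 0, 0], [0, 0, 0, 0, 0, 0, 0]]}}

```text
time_s: 3.18
tcp_pos: [0.4904, -0.3943, 0.0246]
ee_rot: [[-0.92, -0.393, 0.002], [-0.393, 0.92, -0.001], [-0.001, -0.001, -1.0]]
wrist_force: [0.6, 1.0, 0.4]
gripper_width: 0.304
gripper_force: 0.0
```

Emit:
{"op": "drive_tool", "data": {"rows": [[0, 0, 0, 0, 0, 0, 0], [0, 0, 0, 0, 0, 0, 0]]}}

```text
time_s: 3.35
tcp_pos: [0.4901, -0.394, 0.0239]
ee_rot: [[-0.92, -0.393, 0.0], [-0.393, 0.92, -0.0], [-0.0, -0.0, -1.0]]
wrist_force: [0.5, 0.6, 1.5]
gripper_width: 0.16
gripper_force: 30.1
```

Emit:
{"op": "drive_tool", "data": {"rows": [[0, 0, 0, 15, 0, 0, 0], [0, 0, 0, 30, 0, 0, 0], [0, 0, 0, 30, 0, 0, 0], [0, 0, 0, 30, 0, 0, 0], [0, 0, 0, 21.5, 0, 0, 0]]}}

```text
time_s: 3.77
tcp_pos: [0.4906, -0.3944, 0.1529]
ee_rot: [[-0.919, -0.393, 0.002], [-0.393, 0.919, -0.002], [-0.002, -0.002, -1.0]]
wrist_force: [0.2, -0.3, -0.9]
gripper_width: 0.163
gripper_force: 30.0
```

Emit:
{"op": "drive_tool", "data": {"rows": [[0, 6, 15, 0, 0, 0, 0.1], [0, 10, 29, 0, 0, 0, 0.11], [0, 10, 29, 0, 0, 0, 0.11], [0, 10, 29, 0, 0, 0, 0.11], [0, 10, 29, 0, 0, 0, 0.11]]}}

```text
time_s: 4.18
tcp_pos: [0.5359, -0.2618, 0.15]
ee_rot: [[-0.583, -0.813, -0.0], [-0.813, 0.583, 0.0], [-0.0, 0.0, -1.0]]
wrist_force: [0.3, 0.1, -1.5]
gripper_width: 0.162
gripper_force: 30.0
```

Emit:
{"op": "drive_tool", "data": {"rows": [[0, 10, 29, 0, 0, 0, 0.11], [0, 10, 29, 0, 0, 0, 0.11], [0, 10, 29, 0, 0, 0, 0.11], [0, 10, 29, 0, 0, 0, 0.105], [0, 10, 29, 0, 0, 0, 0]]}}

```text
time_s: 4.6
tcp_pos: [0.5861, -0.1165, 0.15]
ee_rot: [[-0.187, -0.982, -0.0], [-0.982, 0.187, 0.0], [-0.0, 0.0, -1.0]]
wrist_force: [0.5, -1.0, -0.9]
gripper_width: 0.163
gripper_force: 30.0
```

Emit:
{"op": "drive_tool", "data": {"rows": [[0, 8, 22, 0, 0, 0, 0], [0, 4, 11, 0, 0, 0, 0], [0, 0, 0, 0, 0, 0, 0], [0, 0, 0, 0, 0, 0, 0]]}}

```text
time_s: 4.93
tcp_pos: [0.5978, -0.0848, 0.1498]
ee_rot: [[-0.19, -0.982, -0.001], [-0.982, 0.19, -0.0], [0.0, 0.001, -1.0]]
wrist_force: [0.0, -0.3, 0.3]
gripper_width: 0.164
gripper_force: 30.0
```

```bash
python3 - <<'E'
from h import *
np.set_printoptions(precision=4,suppress=True)
s=sense();t=np.array(s['tcp_pos']);R=np.array(s['ee_rot']);print(t,R[:,0],s['time_s'],s['gripper_width'],s['gripper_force'])
a=capture('top');b=capture('side')
save(b,'x.png')
im=np.hstack([a['frame'][70:270,120:320],b['frame'][100:300,150:350]])[:,:,::-1]
cv2.imwrite('pics/near2.png',cv2.resize(im,None,fx=2,fy=2,interpolation=cv2.INTER_CUBIC))
for n,c in(('a',a),('b',b)):
  print(n,[pix(c,t+[0,0,-.016]+R[:,0]*k) for k in(-.095,.0,.095)])
cl=np.array([.6007,-.0730,.058]);x=np.array([-.1903,-.9817,0])
print('model: mouth, clips ctr top z.072 in side',[pix(b,cl+k*x+[0,0,h]) for k,h in((-.0925,0),(-.0375,.014),(.0375,.014))])
E
```

```text
[ 0.5978 -0.0848  0.1498] [-0.19   -0.9818  0.0002] 4.9333 0.16416186855915754 29.999377727508545
a [array([160.5012, 141.9314]), array([202.8703, 151.1558]), array([245.1346, 160.3575])]
b [array([240.6289, 145.0074]), array([257.4453, 156.2452]), array([275.9299, 168.5977])]
model: mouth, clips ctr top z.072 in side [array([239.5255, 164.6628]), array([248.7144, 167.5311]), array([262.1379, 177.1448])]
```

View pics/near2.png

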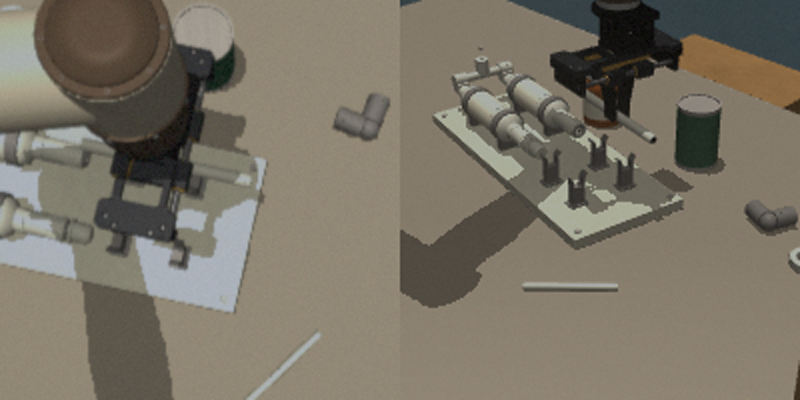

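The side crop shows the held pipe above the upper row, its outer end at about (277,169). The mouth at (239,165) and clips at (248,169) and (263,178) match the model within a pixel or so. I'll check the lateral offset of the held pipe against the camera once.

```bash
python3 - <<'E'
from h import *
np.set_printoptions(precision=4,suppress=True)
s=sense();t=np.array(s['tcp_pos']);x=np.array([-.1903,-.9817,0]);y=np.array([.9817,-.1903,0])
a=capture('top');b=capture('side')
for n,c in(('top',a),('side',b)):
  P=cloud(c);d=P-(t+[0,0,-.016]);X=d@x;Y=d@y
  m=(c['z_map']>0)&(X>.03)&(X<.12)&(abs(Y)<.02)&(abs(d[...,2])<.02)
  print(n,m.sum(),'x',X[m].min(),X[m].max(),'z top',np.percentile(P[m][:,2],[5,50,95]))
  for lo in np.arange(.03,.11,.02):
    k=m&(X>lo)&(X<lo+.02)
    if k.sum()>4: print(lo,k.sum(),Y[k].min(),Y[k].mean(),Y[k].max(),P[k][:,2].max())
# clips from side, and board height
P=cloud(b);cl=np.array([.6007,-.0730,.058]);d=P-cl
for k0 in(-.0375,.0375):
  k=(abs(d@x-k0)<.012)&(abs(d@y)<.025)&(P[...,2]>.03)&(P[...,2]<.08)&(b['z_map']>0)
  if k.sum(): print('clip',k.sum(),(d@x)[k].min(),(d@x)[k].max(),'y',(d@y)[k].min(),(d@y)[k].mean(),(d@y)[k].max(),'z',P[k][:,2].max())
E
```

```text
top 197 x 0.030019538479785925 0.09515222375004014 z top [0.1351 0.1393 0.1422]
0.03 60 -0.007166962015514133 -0.0010434342475001016 0.00695949096463036 0.14402287455464266
0.05 60 -0.007388714323508785 -0.0009388268214060481 0.006819473127375958 0.14275251014672163
0.07 60 -0.007446290661213676 -0.0012345516578816406 0.006906383554424397 0.14390995187076375
0.09000000000000001 17 -0.007023769841529242 -0.0009769646657892597 0.005824304737661455 0.14252554105120285
side 89 x 0.030297800628081767 0.09984198349336919 z top [0.1287 0.1359 0.1401]
0.03 24 -0.009004988293154255 -0.004737079083547319 0.0014162915484424066 0.14030894587146583
0.05 20 -0.008441560501219013 -0.004535381472249822 0.002714668215777202 0.14109040799701641
0.07 24 -0.008104909831604805 -0.004146587802794352 0.002655695964681462 0.14327055088638405
0.09000000000000001 21 -0.007894262882266186 -0.0029065228665566636 0.00490925042258517 0.13987461024716255
clip 82 -0.04524949902201886 -0.025725424692836993 y -0.017585788952139744 -0.0021129637391400884 0.014217491519860598 z 0.07238338379134363
clip 85 0.03217505947405101 0.04832174964021368 y -0.018872868221592985 -0.000977240245509039 0.014428555805576726 z 0.07278508147935568
```

Emit:
{"op": "drive_tool", "data": {"rows": [[0, 0, 0, -15, 0, 0, 0], [0, 0, 0, -20, 0, 0, 0], [0, 0, 0, -15, 0, 0, 0], [0, 0, 0, 0, 0, 0, 0], [0, 0, 0, 0, 0, 0, 0]]}}

```text
time_s: 5.55
tcp_pos: [0.5974, -0.086, 0.0996]
ee_rot: [[-0.192, -0.981, -0.002], [-0.981, 0.192, -0.001], [0.001, 0.002, -1.0]]
wrist_force: [0.2, -0.3, -1.0]
gripper_width: 0.163
gripper_force: 30.0
```

Emit:
{"op": "drive_tool", "data": {"rows": [[0, 0, 0, -4, 0, 0, 0], [0, 0, 0, -4, 0, 0, 0], [0, 0, 0, -3, 0, 0, 0], [0, 0, 0, 0, 0, 0, 0]]}}

```text
time_s: 5.88
tcp_pos: [0.5978, -0.0851, 0.0888]
ee_rot: [[-0.191, -0.982, -0.0], [-0.982, 0.191, 0.0], [-0.0, 0.0, -1.0]]
wrist_force: [-0.1, 0.0, -1.3]
gripper_width: 0.16
gripper_force: 30.0
```

Emit:
{"op": "drive_tool", "data": {"rows": [[0, 0, 0, -3, 0, 0, 0], [0, 0, 0, -3, 0, 0, 0], [0, 0, 0, -2, 0, 0, 0], [0, 0, 0, 0, 0, 0, 0]]}}

```text
time_s: 6.22
tcp_pos: [0.5976, -0.085, 0.0804]
ee_rot: [[-0.191, -0.982, -0.001], [-0.982, 0.191, 0.0], [0.0, 0.001, -1.0]]
wrist_force: [0.0, -0.1, -0.3]
gripper_width: 0.161
gripper_force: 30.0
```

Emit:
{"op": "drive_tool", "data": {"rows": [[0, 0, 0, -2, 0, 0, 0], [0, 0, 0, -2, 0, 0, 0], [0, 0, 0, 0, 0, 0, 0], [0, 0, 0, 0, 0, 0, 0]]}}

```text
time_s: 6.55
tcp_pos: [0.5979, -0.0851, 0.0769]
ee_rot: [[-0.191, -0.982, -0.0], [-0.982, 0.191, -0.0], [0.0, 0.0, -1.0]]
wrist_force: [-0.6, 0.3, -0.5]
gripper_width: 0.163
gripper_force: 30.0
```

Emit:
{"op": "drive_tool", "data": {"rows": [[0, 0, 0, -1, 0, 0, 0], [0, 0, 0, -1, 0, 0, 0], [0, 0, 0, -0.5, 0, 0, 0], [0, 0, 0, 0, 0, 0, 0], [0, 0, 0, 0, 0, 0, 0]]}}

```text
time_s: 6.97
tcp_pos: [0.598, -0.0851, 0.0745]
ee_rot: [[-0.191, -0.982, -0.0], [-0.982, 0.191, -0.0], [0.0, 0.0, -1.0]]
wrist_force: [-0.2, -0.3, -0.1]
gripper_width: 0.162
gripper_force: 30.0
```

Emit:
{"op": "drive_tool", "data": {"rows": [[0, 0, 0, -0.5, 0, 0, 0], [0, 0, 0, -0.5, 0, 0, 0], [0, 0, 0, 0, 0, 0, 0], [0, 0, 0, 0, 0, 0, 0]]}}

```text
time_s: 7.3
tcp_pos: [0.5981, -0.0851, 0.0743]
ee_rot: [[-0.191, -0.982, 0.0], [-0.982, 0.191, -0.0], [0.0, -0.001, -1.0]]
wrist_force: [-1.9, 0.5, 5.6]
gripper_width: 0.165
gripper_force: 30.0
```

Floor contact felt at the expected height (5.6 N), so I release, back off upwards and look.

Emit:
{"op": "drive_tool", "data": {"rows": [[50, 0, 0, 0, 0, 0, 0], [50, 0, 0, 0, 0, 0, 0], [50, 0, 0, 0, 0, 0, 0], [50, 0, 0, 0, 0, 0, 0], [50, 0, 0, 0, 0, 0, 0]]}}

```text
time_s: 7.72
tcp_pos: [0.598, -0.0851, 0.0732]
ee_rot: [[-0.191, -0.982, -0.0], [-0.982, 0.191, 0.0], [0.0, 0.0, -1.0]]
wrist_force: [-0.5, 0.5, -1.0]
gripper_width: 0.446
gripper_force: 0.0
```

Emit:
{"op": "drive_tool", "data": {"rows": [[50, 0, 0, 5, 0, 0, 0], [50, 0, 0, 10, 0, 0, 0], [50, 0, 0, 20, 0, 0, 0], [50, 0, 0, 25, 0, 0, 0], [50, 0, 0, 20, 0, 0, 0]]}}

```text
time_s: 8.13
tcp_pos: [0.5986, -0.0852, 0.1561]
ee_rot: [[-0.19, -0.982, 0.002], [-0.982, 0.19, -0.0], [0.0, -0.002, -1.0]]
wrist_force: [0.4, -0.4, -0.4]
gripper_width: 0.501
gripper_force: 0.0
```

Emit:
{"op": "drive_tool", "data": {"rows": [[0, -5, -26, 0, 0, 0, 0], [0, -5, -26, 0, 0, 0, 0], [0, -5, -26, 0, 0, 0, 0], [0, -5, -26, 0, 0, 0, 0], [0, -5, -26, 0, 0, 0, 0]]}}

```text
time_s: 8.55
tcp_pos: [0.573, -0.2162, 0.1549]
ee_rot: [[-0.19, -0.982, 0.002], [-0.982, 0.19, -0.0], [0.0, -0.002, -1.0]]
wrist_force: [-0.2, 0.1, 0.1]
gripper_width: 0.207
gripper_force: 0.0
```

Emit:
{"op": "drive_tool", "data": {"rows": [[0, 0, -5, 0, 0, 0, 0], [0, 0, 0, 0, 0, 0, 0], [0, 0, 0, 0, 0, 0, 0]]}}

```text
time_s: 8.8
tcp_pos: [0.5732, -0.2201, 0.1542]
ee_rot: [[-0.191, -0.982, 0.001], [-0.982, 0.191, -0.0], [-0.0, -0.001, -1.0]]
wrist_force: [-0.1, 0.5, -0.3]
gripper_width: 0.028
gripper_force: 0.0
```

```bash
python3 - <<'E'
from h import *
np.set_printoptions(precision=4,suppress=True)
s=sense();print(s['tcp_pos'],s['time_s'],s['gripper_width'],s['wrist_force'])
x=np.array([-.1903,-.9817,0]);y=np.array([.9817,-.1903,0]);cl=np.array([.6007,-.0730,.058]);mouth=cl-.0925*x
a=capture('top');b=capture('side')
for n,c in(('top',a),('side',b)):
  P=cloud(c);d=P-mouth;X=d@x;Y=d@y
  for lo in np.arange(-.01,.24,.02):
    k=(c['z_map']>0)&(X>lo)&(X<lo+.02)&(abs(Y)<.012)&(abs(d[...,2])<.013)
    if k.sum()>3: print(n,round(lo,3),k.sum(),'x',X[k].min(),X[k].max(),'Y',Y[k].min(),Y[k].max(),'z',d[k][:,2].max())
im=np.hstack([a['frame'][90:240,130:330],b['frame'][110:260,190:390]])[:,:,::-1]
cv2.imwrite('pics/near3.png',cv2.resize(im,None,fx=2,fy=2,interpolation=cv2.INTER_CUBIC))
E
```

```text
[ 0.5732 -0.2201  0.1542] 8.8 0.027622710755286436 [-0.0928  0.5208 -0.2986]
top 0.03 51 x 0.031249103595574448 0.04983754883537307 Y -0.006940081840484231 0.010414425794673488 z 0.009345344113247424
top 0.05 73 x 0.0509945393226978 0.06913364554714486 Y -0.011933899276500728 0.011528499722755806 z 0.012792379935336252
top 0.07 51 x 0.07030553535821105 0.08996164860979687 Y -0.007280996076209443 0.0068589406580592165 z 0.008500772365302743
top 0.09 51 x 0.09031655099821179 0.10976466710631345 Y -0.007110281630072653 0.006481164093669113 z 0.010114788308324817
top 0.11 62 x 0.11000882920370846 0.12976101509953775 Y -0.010191037922509605 0.011780714013429061 z 0.01072566271965674
top 0.13 62 x 0.13011358353886807 0.14994551382264915 Y -0.011566919437827639 0.011141676364167906 z 0.0115842507829984
top 0.15 47 x 0.15090725370814806 0.16967576179723373 Y -0.0072777390287451305 0.006337200657569805 z 0.010148444226659038
top 0.17 51 x 0.1703749450529604 0.18988201262439744 Y -0.007384078150497048 0.0068316280050762564 z 0.009761856482194818
top 0.19 22 x 0.19038215726622534 0.198534217098
[... 718 characters left out ...]
773517 0.10916272676633818 Y -0.010923505865115432 0.0017931600451880378 z 0.009337051858671667
side 0.11 21 x 0.11018722489954826 0.1289883600121213 Y -0.009936240964394476 0.011636758072003362 z 0.010336041392688573
side 0.13 34 x 0.1301948813570393 0.148434171020028 Y -0.011844681656757597 0.009941456900517233 z 0.00880889245050532
side 0.15 23 x 0.1507665101404509 0.16978394622634604 Y -0.009809523613244149 0.005650402564378253 z 0.00695358362663346
side 0.17 21 x 0.17195855545916958 0.18943018339381149 Y -0.00965339300016876 0.003685518586294858 z 0.008382150667281103
side 0.19 27 x 0.19032691572953192 0.205969180015351 Y -0.011325047067026013 0.006316219426444827 z 0.006212098561105266
```

View pics/near3.png

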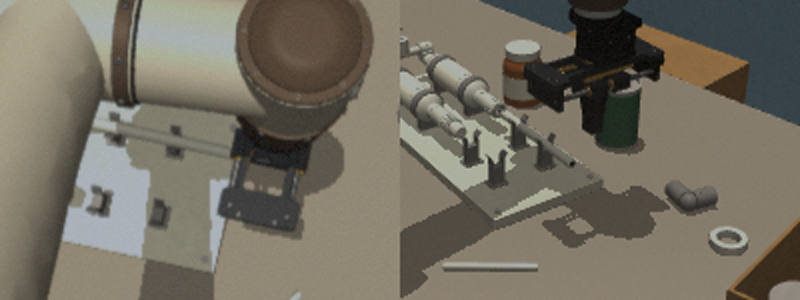

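The pipe lies in both clips of the open row. In the side crop it runs from the mouth at about (500,108) to its free end at (575,163), with lateral offset ~0 and its end ~200 mm out. The can and other bystanders are undisturbed. Next I lower the closed fingers behind its end and approach.

Emit:
{"op": "drive_tool", "data": {"rows": [[0, 0, 0, -20, 0, 0, 0], [0, 0, 0, -30, 0, 0, 0], [0, 0, 0, -30, 0, 0, 0], [0, 0, 0, -12, 0, 0, 0], [0, 0, 0, 0, 0, 0, 0]]}}

```text
time_s: 9.32
tcp_pos: [0.5709, -0.2184, 0.0579]
ee_rot: [[-0.19, -0.982, -0.008], [-0.982, 0.19, 0.001], [-0.0, 0.008, -1.0]]
wrist_force: [-0.4, 0.4, -0.8]
gripper_width: 0.002
gripper_force: 0.0
```

Emit:
{"op": "drive_tool", "data": {"rows": [[0, 0.95, 4.91, 0, 0, 0, 0], [0, 0.95, 4.91, 0, 0, 0, 0], [0, 0.95, 4.91, 0, 0, 0, 0], [0, 0.95, 4.91, 0, 0, 0, 0], [0, 0, 0, 0, 0, 0, 0]]}}

```text
time_s: 9.73
tcp_pos: [0.5777, -0.1993, 0.0628]
ee_rot: [[-0.189, -0.982, 0.002], [-0.982, 0.189, -0.0], [-0.0, -0.002, -1.0]]
wrist_force: [-0.7, -0.2, -0.6]
gripper_width: 0.004
gripper_force: 0.0
```

Emit:
{"op": "drive_tool", "data": {"rows": [[0, 0.38, 1.96, 0, 0, 0, 0], [0, 0.38, 1.96, 0, 0, 0, 0], [0, 0.38, 1.96, 0, 0, 0, 0], [0, 0.38, 1.96, 0, 0, 0, 0], [0, 0, 0, 0, 0, 0, 0]]}}

```text
time_s: 10.15
tcp_pos: [0.5784, -0.1924, 0.0615]
ee_rot: [[-0.191, -0.982, -0.0], [-0.982, 0.191, 0.0], [-0.0, 0.0, -1.0]]
wrist_force: [0.4, 0.6, -0.2]
gripper_width: 0.0
gripper_force: 0.0
```

Emit:
{"op": "drive_tool", "data": {"rows": [[0, 0.38, 1.96, 0, 0, 0, 0], [0, 0.38, 1.96, 0, 0, 0, 0], [0, 0.38, 1.96, 0, 0, 0, 0], [0, 0.38, 1.96, 0, 0, 0, 0], [0, 0, 0, 0, 0, 0, 0]]}}

```text
time_s: 10.57
tcp_pos: [0.5799, -0.1844, 0.0615]
ee_rot: [[-0.191, -0.982, -0.0], [-0.982, 0.191, 0.0], [-0.0, 0.0, -1.0]]
wrist_force: [0.0, 0.5, 0.3]
gripper_width: 0.007
gripper_force: 0.0
```

```bash
cat > chk.py <<'E'
from h import *
np.set_printoptions(precision=4,suppress=True)
x=np.array([-.1903,-.9817,0]);y=np.array([.9817,-.1903,0]);mouth=np.array([.6007,-.0730,.058])-.0925*x
s=sense();t=np.array(s['tcp_pos'])-mouth;f=np.array(s['wrist_force'])
print('tcp along',t@x,'lat',t@y,'z',t[2],'force along',f@x,'lat',f@y,f[2],'t',s['time_s'])
b=capture('side');P=cloud(b);d=P-mouth;X=d@x;Y=d@y
k=(b['z_map']>0)&(X>.15)&(X<.24)&(abs(Y)<.012)&(abs(d[...,2])<.013)
br=k&(b['frame'].min(-1)>75)
print('end',np.sort(X[k])[-8:],'bright',np.sort(X[br])[-8:])
E
python3 chk.py
```

```text
tcp along 0.20585454280307777 lat 0.0007966492560148593 z 0.0035324525977877066 force along -0.45985365823865204 lat -0.08624453481063339 0.3371344676448215 t 10.5667
end [0.2202 0.2206 0.2208 0.2211 0.2214 0.2218 0.222  0.2225] bright [0.1765 0.1786 0.1795 0.1813 0.1834 0.1881 0.1898 0.1899]
```

Emit:
{"op": "drive_tool", "data": {"rows": [[0, 0.3, 1.57, 0, 0, 0, 0], [0, 0.3, 1.57, 0, 0, 0, 0], [0, 0.3, 1.57, 0, 0, 0, 0], [0, 0.3, 1.57, 0, 0, 0, 0], [0, 0, 0, 0, 0, 0, 0]]}}

```text
time_s: 11.03
tcp_pos: [0.5811, -0.1782, 0.0616]
ee_rot: [[-0.191, -0.982, 0.0], [-0.982, 0.191, 0.0], [-0.0, -0.0, -1.0]]
wrist_force: [0.2, -0.2, -0.3]
gripper_width: 0.005
gripper_force: 0.0
```

Emit:
{"op": "drive_tool", "data": {"rows": [[0, 0.19, 0.98, 0, 0, 0, 0], [0, 0.19, 0.98, 0, 0, 0, 0], [0, 0.19, 0.98, 0, 0, 0, 0], [0, 0.19, 0.98, 0, 0, 0, 0], [0, 0, 0, 0, 0, 0, 0]]}}

```text
time_s: 11.45
tcp_pos: [0.5819, -0.1744, 0.0616]
ee_rot: [[-0.191, -0.982, 0.0], [-0.982, 0.191, 0.0], [-0.0, -0.0, -1.0]]
wrist_force: [1.3, 0.2, -0.6]
gripper_width: 0.005
gripper_force: 0.0
```

Emit:
{"op": "drive_tool", "data": {"rows": [[0, 0.19, 0.98, 0, 0, 0, 0], [0, 0.19, 0.98, 0, 0, 0, 0], [0, 0, 0, 0, 0, 0, 0]]}}

```text
time_s: 11.7
tcp_pos: [0.5822, -0.1724, 0.0616]
ee_rot: [[-0.191, -0.982, 0.0], [-0.982, 0.191, 0.0], [-0.0, -0.0, -1.0]]
wrist_force: [0.4, 0.0, -0.7]
gripper_width: 0.007
gripper_force: 0.0
```

Emit:
{"op": "drive_tool", "data": {"rows": [[0, 0.19, 0.98, 0, 0, 0, 0], [0, 0.19, 0.98, 0, 0, 0, 0], [0, 0, 0, 0, 0, 0, 0]]}}

```text
time_s: 11.95
tcp_pos: [0.5826, -0.1705, 0.0616]
ee_rot: [[-0.191, -0.982, 0.0], [-0.982, 0.191, 0.0], [-0.0, -0.0, -1.0]]
wrist_force: [0.4, -0.0, 0.3]
gripper_width: 0.004
gripper_force: 0.0
```

Emit:
{"op": "drive_tool", "data": {"rows": [[0, 0.19, 0.98, 0, 0, 0, 0], [0, 0.19, 0.98, 0, 0, 0, 0], [0, 0, 0, 0, 0, 0, 0]]}}

```text
time_s: 12.2
tcp_pos: [0.583, -0.1685, 0.0615]
ee_rot: [[-0.191, -0.982, -0.0], [-0.982, 0.191, 0.0], [-0.0, 0.0, -1.0]]
wrist_force: [0.2, 0.0, 0.3]
gripper_width: 0.006
gripper_force: 0.0
```

Emit:
{"op": "drive_tool", "data": {"rows": [[0, 0.19, 0.98, 0, 0, 0, 0], [0, 0.19, 0.98, 0, 0, 0, 0], [0, 0, 0, 0, 0, 0, 0]]}}

```text
time_s: 12.45
tcp_pos: [0.5833, -0.1667, 0.0615]
ee_rot: [[-0.191, -0.982, -0.0], [-0.982, 0.191, -0.0], [0.0, 0.0, -1.0]]
wrist_force: [0.4, -0.5, -0.1]
gripper_width: 0.002
gripper_force: 0.4
```

```bash
python3 chk.py && python3 - <<'E'
from h import *
b=capture('side');a=capture('top')
im=np.hstack([b['frame'][120:220,210:310],a['frame'][100:200,150:250]])[:,:,::-1]
cv2.imwrite('pics/push1.png',cv2.resize(im,None,fx=4,fy=4,interpolation=cv2.INTER_CUBIC))
E
```

```text
tcp along 0.18780189414110468 lat 0.0007061928751470125 z 0.003531121575244149 force along 0.4656728260720486 lat 0.4699791877582014 -0.08000363953020702 t 12.45
end [0.2019 0.202  0.2023 0.2023 0.2027 0.203  0.2041 0.2059] bright [0.16   0.1602 0.1619 0.1623 0.1663 0.1674 0.169  0.1721]
```

View pics/push1.png

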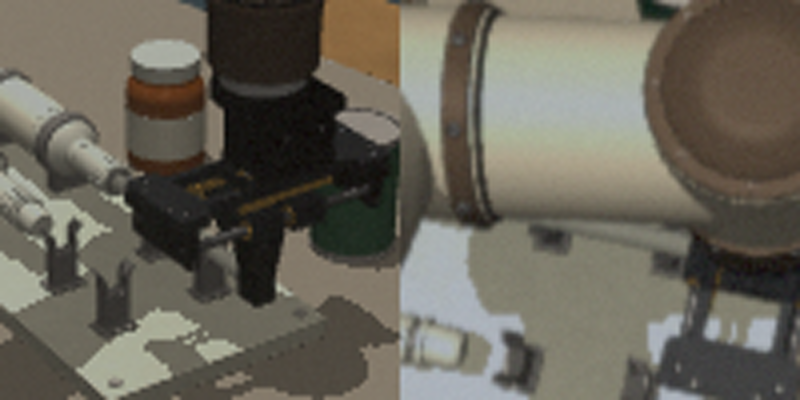

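The fingers stand behind the pipe end in line with the row and no seal force has been felt yet, so I continue.

Emit:
{"op": "drive_tool", "data": {"rows": [[0, 0.19, 0.98, 0, 0, 0, 0], [0, 0.19, 0.98, 0, 0, 0, 0], [0, 0, 0, 0, 0, 0, 0]]}}

```text
time_s: 12.85
tcp_pos: [0.5832, -0.1655, 0.0615]
ee_rot: [[-0.191, -0.982, -0.001], [-0.982, 0.191, -0.001], [0.001, 0.001, -1.0]]
wrist_force: [-1.1, -4.6, -0.4]
gripper_width: -0.0
gripper_force: 2.4
```

Emit:
{"op": "drive_tool", "data": {"rows": [[0, 0.19, 0.98, 0, 0, 0, 0], [0, 0.19, 0.98, 0, 0, 0, 0], [0, 0, 0, 0, 0, 0, 0]]}}

```text
time_s: 13.1
tcp_pos: [0.5833, -0.1639, 0.0615]
ee_rot: [[-0.191, -0.982, -0.002], [-0.982, 0.191, -0.001], [0.001, 0.002, -1.0]]
wrist_force: [-1.5, -4.8, -0.6]
gripper_width: 0.005
gripper_force: 2.5
```

Emit:
{"op": "drive_tool", "data": {"rows": [[0, 0.19, 0.98, 0, 0, 0, 0], [0, 0.19, 0.98, 0, 0, 0, 0], [0, 0, 0, 0, 0, 0, 0]]}}

```text
time_s: 13.35
tcp_pos: [0.5846, -0.1605, 0.0615]
ee_rot: [[-0.191, -0.982, 0.0], [-0.982, 0.191, 0.0], [-0.0, -0.0, -1.0]]
wrist_force: [0.1, 0.0, 0.2]
gripper_width: 0.004
gripper_force: 0.1
```

Emit:
{"op": "drive_tool", "data": {"rows": [[0, 0.19, 0.98, 0, 0, 0, 0], [0, 0.19, 0.98, 0, 0, 0, 0], [0, 0, 0, 0, 0, 0, 0]]}}

```text
time_s: 13.6
tcp_pos: [0.5852, -0.1583, 0.0616]
ee_rot: [[-0.19, -0.982, 0.001], [-0.982, 0.19, 0.0], [-0.0, -0.0, -1.0]]
wrist_force: [-0.6, 0.6, -0.1]
gripper_width: 0.003
gripper_force: 0.0
```

```bash
python3 chk.py && python3 - <<'E'
from h import *
x=np.array([-.1903,-.9817,0]);y=np.array([.9817,-.1903,0]);mouth=np.array([.6007,-.0730,.058])-.0925*x
for n in('top','side'):
  c=capture(n);P=cloud(c);d=P-mouth;X=d@x;Y=d@y
  for lo in np.arange(0,.18,.02):
    k=(c['z_map']>0)&(X>lo)&(X<lo+.02)&(abs(Y)<.012)&(abs(d[...,2])<.013)
    if k.sum()>3: print(n,round(lo,3),k.sum(),'Y',Y[k].min().round(4),Y[k].max().round(4),'z',d[k][:,2].max().round(4))
E
```

```text
tcp along 0.1792174063219487 lat 0.0009894964289614702 z 0.0036025049291859637 force along -0.473187692681363 lat -0.6867232402006465 -0.14805004677588995 t 13.6
end [0.1934 0.1935 0.1938 0.1942 0.1943 0.1948 0.1953 0.1965] bright [0.1528 0.1533 0.1547 0.1551 0.158  0.158  0.1589 0.1617]
top 0.02 5 Y -0.0081 -0.007 z 0.0051
top 0.04 18 Y -0.0116 -0.0044 z 0.0087
top 0.06 32 Y -0.0119 0.0002 z 0.0092
top 0.08 43 Y -0.0079 0.0041 z 0.0089
top 0.1 50 Y -0.0079 0.006 z 0.01
top 0.12 46 Y -0.0116 0.0094 z 0.0113
side 0.0 15 Y -0.0102 0.0054 z 0.0128
side 0.1 4 Y -0.0043 0.0033 z 0.0054
side 0.12 25 Y -0.012 0.01 z 0.0077
side 0.14 25 Y -0.012 0.0032 z 0.0087
side 0.16 19 Y -0.0107 -0.007 z 0.0111
```

Emit:
{"op": "drive_tool", "data": {"rows": [[0, 0.19, 0.98, 0, 0, 0, 0], [0, 0.19, 0.98, 0, 0, 0, 0], [0, 0, 0, 0, 0, 0, 0]]}}

```text
time_s: 14.0
tcp_pos: [0.5852, -0.1568, 0.0615]
ee_rot: [[-0.191, -0.982, -0.0], [-0.982, 0.191, -0.0], [0.0, 0.0, -1.0]]
wrist_force: [-0.3, -0.2, 0.8]
gripper_width: 0.006
gripper_force: 0.2
```

Emit:
{"op": "drive_tool", "data": {"rows": [[0, 0.19, 0.98, 0, 0, 0, 0], [0, 0.19, 0.98, 0, 0, 0, 0], [0, 0, 0, 0, 0, 0, 0]]}}

```text
time_s: 14.25
tcp_pos: [0.5857, -0.1547, 0.0615]
ee_rot: [[-0.191, -0.982, 0.0], [-0.982, 0.191, 0.0], [-0.0, -0.0, -1.0]]
wrist_force: [0.3, -0.4, 0.1]
gripper_width: 0.004
gripper_force: 0.0
```

```bash
python3 - <<'E'
from h import *
b=capture('side');a=capture('top')
x=np.array([-.1903,-.9817,0]);mouth=np.array([.6007,-.0730,.058])-.0925*x
for k in(0,.055,.13,.17,.1755):print(k,(pix(b,mouth+k*x)-[215,135])*7,(pix(a,mouth+k*x)-[155,110])*6.25)
i1=cv2.resize(b['frame'][135:205,215:275],None,fx=6,fy=6,interpolation=cv2.INTER_CUBIC)
i2=cv2.resize(a['frame'][130:200,175:245],None,fx=6,fy=6,interpolation=cv2.INTER_CUBIC)
cv2.imwrite('pics/push2.png',np.clip(1.6*np.hstack([i1,i2])[:,:,::-1].astype(float),0,255))
for k in(0,.055,.13,.17,.1755):print(k,(pix(b,mouth+k*x)-[215,135])*6,(pix(a,mouth+k*x)-[175,130])*6+[360,0])
E
```

```text
0 [171.67815387 207.63970138] [ 55.2909634  241.04137927]
0.055 [236.12885694 254.4731865 ] [195.26802619 271.54978201]
0.13 [329.60946289 322.40142248] [385.84661031 313.08693162]
0.17 [382.32867215 360.71014813] [487.3476365  335.20937171]
0.1755 [389.74270761 366.09760092] [501.29637427 338.24953915]
0 [147.15270332 177.9768869 ] [293.07932486 111.3997241 ]
0.055 [202.39616309 218.11987414] [427.45730514 140.68779073]
0.13 [282.52239676 276.34407641] [610.4127459  180.56345435]
0.17 [327.71029041 309.18012697] [707.85373104 201.80099684]
0.1755 [334.06517795 313.79794364] [721.2445193  204.71955759][ WARN:0@1.105] global loadsave.cpp:1063 imwrite_ Unsupported depth image for selected encoder is fallbacked to CV_8U.
```

View pics/push2.png

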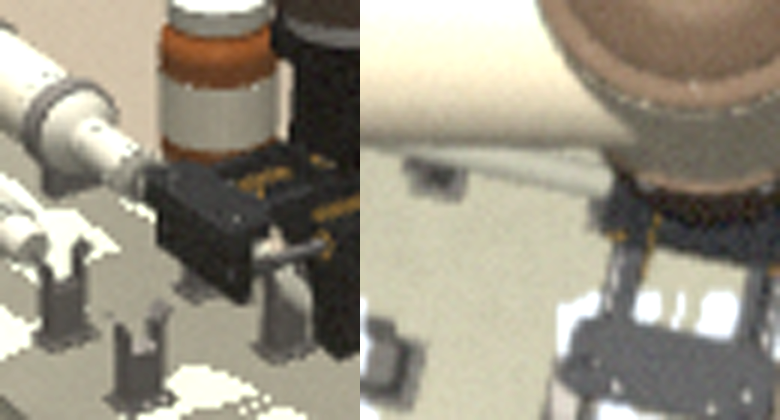

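The pipe still lies straight in the clips (top part of the crop, (450,155) to (610,185)), though its free end is hidden behind the gripper. It seems to have popped through something at ~5 N, so I keep advancing in small steps until contact.

Emit:
{"op": "drive_tool", "data": {"rows": [[0, 0.19, 0.98, 0, 0, 0, 0], [0, 0.19, 0.98, 0, 0, 0, 0], [0, 0, 0, 0, 0, 0, 0]]}}

```text
time_s: 14.6
tcp_pos: [0.5861, -0.1528, 0.0615]
ee_rot: [[-0.191, -0.982, 0.0], [-0.982, 0.191, 0.0], [-0.0, -0.0, -1.0]]
wrist_force: [1.2, -0.3, 0.1]
gripper_width: 0.006
gripper_force: 0.0
```

Emit:
{"op": "drive_tool", "data": {"rows": [[0, 0.19, 0.98, 0, 0, 0, 0], [0, 0.19, 0.98, 0, 0, 0, 0], [0, 0, 0, 0, 0, 0, 0]]}}

```text
time_s: 14.85
tcp_pos: [0.5864, -0.1509, 0.0615]
ee_rot: [[-0.191, -0.982, 0.0], [-0.982, 0.191, 0.0], [-0.0, -0.0, -1.0]]
wrist_force: [-0.2, -0.7, -0.0]
gripper_width: 0.005
gripper_force: 0.0
```

Emit:
{"op": "drive_tool", "data": {"rows": [[0, -2, -10, 0, 0, 0, 0], [0, -4, -20, 10, 0, 0, 0], [0, -7, -35, 15, 0, 0, 0], [0, -7, -35, 15, 0, 0, 0], [0, 0, 0, 0, 0, 0, 0]]}}

```text
time_s: 15.27
tcp_pos: [0.5668, -0.2567, 0.1048]
ee_rot: [[-0.195, -0.981, 0.006], [-0.981, 0.195, -0.003], [0.002, -0.006, -1.0]]
wrist_force: [0.7, 0.9, 0.1]
gripper_width: 0.005
gripper_force: 0.0
```

```bash
python3 chk.py; python3 - <<'E'
from h import *
x=np.array([-.1903,-.9817,0]);y=np.array([.9817,-.1903,0]);mouth=np.array([.6007,-.0730,.058])-.0925*x
cs=[capture('side'),capture('top')]
for c in cs:
  P=cloud(c);d=P-mouth;X=d@x;Y=d@y
  for lo in np.arange(0,.23,.01):
    k=(c['z_map']>0)&(X>lo)&(X<lo+.01)&(abs(Y)<.012)&(abs(d[...,2])<.02)
    if k.sum()>2: print(round(lo,3),k.sum(),'X',X[k].max().round(4),'Y',Y[k].min().round(4),Y[k].max().round(4),'z',d[k][:,2].min().round(4),d[k][:,2].max().round(4))
  print()
i=[cv2.resize(c['frame'][r:r+80,q:q+80],None,fx=5,fy=5,interpolation=cv2.INTER_CUBIC) for c,r,q in((cs[0],140,215),(cs[1],120,170))]
cv2.imwrite('pics/push3.png',np.hstack(i)[:,:,::-1])
for k in(.13,.17,.2):print(k,(pix(cs[0],mouth+k*x)-[215,140])*5)
E
```

```text
tcp along 0.2792789805960657 lat 0.0017192761347168467 z 0.046751820661550335 force along -1.0106859600409668 lat 0.5081379289403599 0.09057219895177054 t 15.2667
end [0.1603 0.1607 0.1611 0.162  0.1629 0.163  0.1631 0.1644] bright [0.1577 0.1577 0.1583 0.1598 0.1603 0.1603 0.1629 0.1631]
0.0 15 X 0.0097 Y -0.0113 0.0086 z -0.0108 0.009
0.01 9 X 0.0195 Y -0.009 -0.0012 z -0.0065 0.0067
0.02 10 X 0.0289 Y -0.0096 0.0055 z -0.0037 0.005
0.03 7 X 0.0379 Y -0.0089 -0.0032 z -0.0016 0.0069
0.04 11 X 0.0499 Y -0.011 0.0085 z -0.0104 0.0062
0.05 22 X 0.0596 Y -0.012 0.0119 z -0.0181 0.0128
0.06 26 X 0.0692 Y -0.012 0.0071 z -0.0199 0.0067
0.07 12 X 0.0793 Y -0.0104 0.0004 z -0.0037 0.0071
0.08 8 X 0.0896 Y -0.0092 0.0009 z -0.0075 0.0064
0.09 10 X 0.0992 Y -0.0096 0.0022 z -0.0031 0.0061
0.1 10 X 0.1093 Y -0.007 -0.0003 z -0.0051 0.0052
0.11 7 X 0.1195 Y -0.009 0.002 z -0.004 0.0062
0.12 9 X 0.1293 Y -0.0119 0.0093 z -0.0122 0.0087
0.13 26 X 0.1399 Y -0.0119 0.0054 z -0.0186 0.0052
0.14 12 X 0.1494 Y -0.0077 0.0053 z -0.0175 0.0072
0.15 12 X 0.1592 Y -0.0094 0.0075 z -0.0051 0.0065
0.16 11 X 0.1644 Y -0.0112 0.0023 z -0.0053 0.0069

0.1 25 X 0.11 Y -0.0089 0.0053 z 0.0015 0.0104
0.11 25 X 0.1198 Y -0.0086 0.0039 z 0.0002 0.01
0.12 38 X 0.1299 Y -0.0119 0.0119 z -0.0067 0.0132
0.13 39 X 0.14 Y -0.0115 0.011 z -0.0117 0.012
0.14 25 X 0.1498 Y -0.0084 0.0054 z -0.0002 0.009
0.15 23 X 0.1596 Y -0.0082 0.005 z 0.003 0.0104
0.16 3 X 0.1606 Y -0.0022 0.0009 z -0.0044 0.005

0.13 [235.43533064 205.28673034]
0.17 [273.09190868 232.65010581]
0.2 [302.33651133 253.90086954]
```

View pics/push3.png

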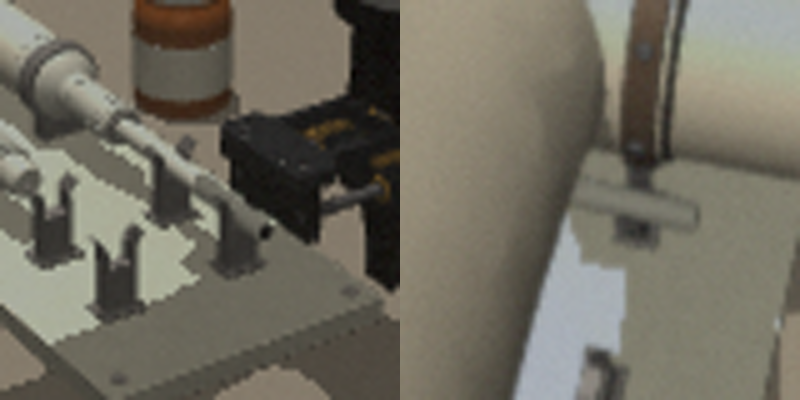

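The side crop shows the free end at (262,230), which is about 161 mm from the mouth. That puts the pipe about 29 mm inside and past the seal, still straight in its clips. No solid stop has been felt, so I return and push on in finer steps.

Emit:
{"op": "drive_tool", "data": {"rows": [[0, 7, 35, -15, 0, 0, 0], [0, 7, 35, -15, 0, 0, 0], [0, 4, 20, -10, 0, 0, 0], [0, 1, 5, 0, 0, 0, 0], [0, 0, 0, 0, 0, 0, 0]]}}

```text
time_s: 15.83
tcp_pos: [0.5851, -0.1536, 0.0604]
ee_rot: [[-0.187, -0.982, -0.003], [-0.982, 0.187, 0.0], [0.0, 0.003, -1.0]]
wrist_force: [0.8, -0.6, -0.7]
gripper_width: 0.004
gripper_force: 0.0
```

Emit:
{"op": "drive_tool", "data": {"rows": [[0, 0.38, 1.96, 0, 0, 0, 0], [0, 0.19, 0.98, 0, 0, 0, 0], [0, 0.19, 0.98, 0, 0, 0, 0], [0, 0, 0, 0, 0, 0, 0]]}}

```text
time_s: 16.17
tcp_pos: [0.5862, -0.1528, 0.062]
ee_rot: [[-0.192, -0.981, 0.001], [-0.981, 0.192, -0.0], [-0.0, -0.001, -1.0]]
wrist_force: [0.2, 0.1, -0.3]
gripper_width: 0.006
gripper_force: 0.0
```

Emit:
{"op": "drive_tool", "data": {"rows": [[0, 0.19, 0.98, 0, 0, 0, 0], [0, 0.19, 0.98, 0, 0, 0, 0]]}}

```text
time_s: 16.33
tcp_pos: [0.5865, -0.1507, 0.0618]
ee_rot: [[-0.192, -0.981, 0.0], [-0.981, 0.192, 0.0], [-0.0, -0.0, -1.0]]
wrist_force: [-0.3, -0.0, -0.8]
gripper_width: 0.007
gripper_force: 0.0
```

Emit:
{"op": "drive_tool", "data": {"rows": [[0, 0.19, 0.98, 0, 0, 0, 0], [0, 0.1, 0.49, 0, 0, 0, 0]]}}

```text
time_s: 16.5
tcp_pos: [0.5868, -0.149, 0.0617]
ee_rot: [[-0.191, -0.982, 0.0], [-0.982, 0.191, -0.0], [0.0, -0.0, -1.0]]
wrist_force: [-0.6, -0.8, 1.4]
gripper_width: 0.006
gripper_force: 0.5
```

Emit:
{"op": "drive_tool", "data": {"rows": [[0, 0.1, 0.49, 0, 0, 0, 0], [0, 0.1, 0.49, 0, 0, 0, 0]]}}

```text
time_s: 16.67
tcp_pos: [0.587, -0.1479, 0.0616]
ee_rot: [[-0.191, -0.982, -0.0], [-0.982, 0.191, -0.0], [0.0, 0.0, -1.0]]
wrist_force: [-0.1, -1.5, 1.2]
gripper_width: 0.003
gripper_force: 0.9
```

Emit:
{"op": "drive_tool", "data": {"rows": [[0, 0.1, 0.49, 0, 0, 0, 0], [0, 0.1, 0.49, 0, 0, 0, 0]]}}

```text
time_s: 16.83
tcp_pos: [0.5872, -0.1467, 0.0616]
ee_rot: [[-0.191, -0.982, 0.0], [-0.982, 0.191, -0.0], [0.0, -0.0, -1.0]]
wrist_force: [-0.5, -0.9, -0.2]
gripper_width: 0.003
gripper_force: 0.5
```

Emit:
{"op": "drive_tool", "data": {"rows": [[0, 0.1, 0.49, 0, 0, 0, 0], [0, 0.1, 0.49, 0, 0, 0, 0]]}}

```text
time_s: 17.0
tcp_pos: [0.5874, -0.1456, 0.0615]
ee_rot: [[-0.191, -0.982, 0.0], [-0.982, 0.191, 0.0], [-0.0, -0.0, -1.0]]
wrist_force: [0.0, -0.1, 0.2]
gripper_width: 0.003
gripper_force: 0.4
```

Emit:
{"op": "drive_tool", "data": {"rows": [[0, 0.1, 0.49, 0, 0, 0, 0], [0, 0.1, 0.49, 0, 0, 0, 0]]}}

```text
time_s: 17.17
tcp_pos: [0.5876, -0.1448, 0.0615]
ee_rot: [[-0.191, -0.982, -0.0], [-0.982, 0.191, -0.0], [0.0, 0.0, -1.0]]
wrist_force: [0.4, -1.5, 1.0]
gripper_width: 0.005
gripper_force: 1.0
```

Emit:
{"op": "drive_tool", "data": {"rows": [[0, 0.1, 0.49, 0, 0, 0, 0], [0, 0.1, 0.49, 0, 0, 0, 0]]}}

```text
time_s: 17.33
tcp_pos: [0.5878, -0.1438, 0.0615]
ee_rot: [[-0.191, -0.982, -0.0], [-0.982, 0.191, -0.0], [0.0, 0.0, -1.0]]
wrist_force: [-0.1, -1.2, 1.7]
gripper_width: 0.008
gripper_force: 0.3
```

Emit:
{"op": "drive_tool", "data": {"rows": [[0, 0.1, 0.49, 0, 0, 0, 0], [0, 0.1, 0.49, 0, 0, 0, 0]]}}

```text
time_s: 17.5
tcp_pos: [0.588, -0.1427, 0.0615]
ee_rot: [[-0.191, -0.982, -0.0], [-0.982, 0.191, 0.0], [-0.0, 0.0, -1.0]]
wrist_force: [0.4, -0.6, 0.6]
gripper_width: 0.004
gripper_force: 0.4
```

Emit:
{"op": "drive_tool", "data": {"rows": [[0, 0.1, 0.49, 0, 0, 0, 0], [0, 0.1, 0.49, 0, 0, 0, 0]]}}

```text
time_s: 17.67
tcp_pos: [0.5882, -0.1418, 0.0615]
ee_rot: [[-0.191, -0.982, -0.0], [-0.982, 0.191, -0.0], [0.0, 0.0, -1.0]]
wrist_force: [-0.7, -1.6, 0.9]
gripper_width: 0.006
gripper_force: 1.0
```

Emit:
{"op": "drive_tool", "data": {"rows": [[0, 0.1, 0.49, 0, 0, 0, 0], [0, 0.1, 0.49, 0, 0, 0, 0]]}}

```text
time_s: 17.83
tcp_pos: [0.5883, -0.1409, 0.0615]
ee_rot: [[-0.191, -0.982, -0.0], [-0.982, 0.191, -0.0], [0.0, 0.0, -1.0]]
wrist_force: [-1.3, -0.8, 1.2]
gripper_width: 0.006
gripper_force: 0.4
```

Emit:
{"op": "drive_tool", "data": {"rows": [[0, 0.1, 0.49, 0, 0, 0, 0], [0, 0.1, 0.49, 0, 0, 0, 0]]}}

```text
time_s: 18.0
tcp_pos: [0.5885, -0.1399, 0.0615]
ee_rot: [[-0.191, -0.982, -0.0], [-0.982, 0.191, -0.0], [0.0, 0.0, -1.0]]
wrist_force: [0.3, -1.3, 0.3]
gripper_width: 0.011
gripper_force: 1.1
```

Emit:
{"op": "drive_tool", "data": {"rows": [[0, 0.1, 0.49, 0, 0, 0, 0], [0, 0.1, 0.49, 0, 0, 0, 0]]}}

```text
time_s: 18.17
tcp_pos: [0.5888, -0.1389, 0.0615]
ee_rot: [[-0.191, -0.982, -0.0], [-0.982, 0.191, -0.0], [0.0, 0.0, -1.0]]
wrist_force: [0.1, -0.2, 0.0]
gripper_width: 0.004
gripper_force: 0.5
```

```bash
python3 chk.py; python3 -c "
from h import *
s=sense();print(s['moment'],s['wrist_force'])"
```

```text
tcp along 0.15945344400861597 lat 0.0008448935028455869 z 0.0035352074433306763 force along 0.22709695999317175 lat 0.10518662188629649 0.03261477871336993 t 18.1667
end [0.1735 0.1737 0.1739 0.1739 0.174  0.1746 0.1748 0.1766] bright []
[-0.18802231  0.08908984 -0.01307639] [-0.31070836 -0.59387387 -0.74934683]
```

Emit:
{"op": "drive_tool", "data": {"rows": [[0, 0.1, 0.49, 0, 0, 0, 0], [0, 0.1, 0.49, 0, 0, 0, 0]]}}

```text
time_s: 18.38
tcp_pos: [0.5889, -0.1379, 0.0615]
ee_rot: [[-0.191, -0.982, -0.0], [-0.982, 0.191, -0.0], [0.0, 0.0, -1.0]]
wrist_force: [-0.1, -2.4, 0.1]
gripper_width: 0.005
gripper_force: 1.1
```

Emit:
{"op": "drive_tool", "data": {"rows": [[0, 0.1, 0.49, 0, 0, 0, 0], [0, 0.1, 0.49, 0, 0, 0, 0]]}}

```text
time_s: 18.55
tcp_pos: [0.589, -0.1375, 0.0615]
ee_rot: [[-0.191, -0.982, -0.001], [-0.982, 0.191, -0.001], [0.001, 0.0, -1.0]]
wrist_force: [-0.7, -6.0, -0.1]
gripper_width: 0.005
gripper_force: 2.8
```

Emit:
{"op": "drive_tool", "data": {"rows": [[0, 0.1, 0.49, 0, 0, 0, 0], [0, 0, 0, 0, 0, 0, 0]]}}

```text
time_s: 18.72
tcp_pos: [0.589, -0.1374, 0.0616]
ee_rot: [[-0.191, -0.982, -0.001], [-0.982, 0.191, -0.001], [0.001, 0.001, -1.0]]
wrist_force: [0.2, -6.2, 0.0]
gripper_width: 0.005
gripper_force: 2.9
```

Emit:
{"op": "drive_tool", "data": {"rows": [[0, 0.1, 0.49, 0, 0, 0, 0], [0, 0, 0, 0, 0, 0, 0]]}}

```text
time_s: 18.88
tcp_pos: [0.589, -0.1373, 0.0615]
ee_rot: [[-0.191, -0.982, -0.001], [-0.982, 0.191, -0.002], [0.002, 0.001, -1.0]]
wrist_force: [-0.3, -7.6, -0.0]
gripper_width: 0.004
gripper_force: 3.8
```

Emit:
{"op": "drive_tool", "data": {"rows": [[0, 0.1, 0.49, 0, 0, 0, 0], [0, 0.1, 0.49, 0, 0, 0, 0], [0, 0, 0, 0, 0, 0, 0]]}}

```text
time_s: 19.13
tcp_pos: [0.589, -0.1372, 0.0616]
ee_rot: [[-0.191, -0.982, -0.002], [-0.982, 0.191, -0.003], [0.003, 0.001, -1.0]]
wrist_force: [-0.6, -10.7, -0.3]
gripper_width: 0.005
gripper_force: 5.3
```

Emit:
{"op": "drive_tool", "data": {"rows": [[0, 0.1, 0.49, 0, 0, 0, 0], [0, 0, 0, 0, 0, 0, 0]]}}

```text
time_s: 19.3
tcp_pos: [0.589, -0.1371, 0.0616]
ee_rot: [[-0.191, -0.982, -0.002], [-0.982, 0.191, -0.003], [0.003, 0.001, -1.0]]
wrist_force: [0.1, -12.4, -0.4]
gripper_width: 0.003
gripper_force: 6.1
```

Emit:
{"op": "drive_tool", "data": {"rows": [[0, 0.1, 0.49, 0, 0, 0, 0], [0, 0.1, 0.49, 0, 0, 0, 0], [0, 0, 0, 0, 0, 0, 0]]}}

```text
time_s: 19.55
tcp_pos: [0.589, -0.1369, 0.0616]
ee_rot: [[-0.191, -0.982, -0.002], [-0.982, 0.191, -0.004], [0.004, 0.002, -1.0]]
wrist_force: [-1.3, -15.5, -0.3]
gripper_width: 0.005
gripper_force: 7.4
```

Emit:
{"op": "drive_tool", "data": {"rows": [[0, 0.1, 0.49, 0, 0, 0, 0], [0, 0.1, 0.49, 0, 0, 0, 0], [0, 0, 0, 0, 0, 0, 0]]}}

```text
time_s: 19.8
tcp_pos: [0.589, -0.1367, 0.0617]
ee_rot: [[-0.191, -0.982, -0.003], [-0.982, 0.191, -0.005], [0.005, 0.002, -1.0]]
wrist_force: [-0.7, -17.8, -0.8]
gripper_width: 0.007
gripper_force: 9.1
```

Emit:
{"op": "drive_tool", "data": {"rows": [[0, 0.1, 0.49, 0, 0, 0, 0], [0, 0.1, 0.49, 0, 0, 0, 0], [0, 0.1, 0.49, 0, 0, 0, 0], [0, 0, 0, 0, 0, 0, 0]]}}

```text
time_s: 20.13
tcp_pos: [0.589, -0.1365, 0.0617]
ee_rot: [[-0.191, -0.982, -0.004], [-0.982, 0.191, -0.006], [0.007, 0.003, -1.0]]
wrist_force: [-1.5, -22.8, -0.9]
gripper_width: 0.002
gripper_force: 11.1
```

```bash
python3 chk.py
```

```text
tcp along 0.15706164409613033 lat 0.000559260872515663 z 0.0037079712306412535 force along 22.64228151058667 lat 2.8632756691807795 -0.9233628122290499 t 20.1333
end [0.1714 0.1723 0.1724 0.1726 0.1727 0.173  0.1736 0.1741] bright []
```

Solid at 23 N with the tool hardly moving, at a depth of about 43 mm. I back off and verify.

Emit:
{"op": "drive_tool", "data": {"rows": [[0, -0.6, -2.9, 0, 0, 0, 0], [0, -0.6, -2.9, 0, 0, 0, 0], [0, -1, -5, 0, 0, 0, 0], [0, -4, -20, 5, 0, 0, 0], [0, -6, -30, 15, 0, 0, 0]]}}

```text
time_s: 20.6
tcp_pos: [0.5774, -0.1899, 0.0796]
ee_rot: [[-0.188, -0.982, -0.004], [-0.982, 0.188, 0.002], [-0.001, 0.004, -1.0]]
wrist_force: [1.3, 0.4, -1.1]
gripper_width: 0.004
gripper_force: 0.0
```

Emit:
{"op": "drive_tool", "data": {"rows": [[0, -7, -35, 20, 0, 0, 0], [0, -6, -30, 20, 0, 0, 0], [0, 0, 0, 0, 0, 0, 0], [0, 0, 0, 0, 0, 0, 0], [0, 0, 0, 0, 0, 0, 0]]}}

```text
time_s: 21.02
tcp_pos: [0.565, -0.2561, 0.1211]
ee_rot: [[-0.191, -0.982, -0.0], [-0.982, 0.191, 0.001], [-0.001, 0.0, -1.0]]
wrist_force: [-0.8, -0.1, -1.1]
gripper_width: 0.005
gripper_force: 0.0
```

```bash
python3 chk.py; python3 - <<'E'
from h import *
np.set_printoptions(precision=4,suppress=True)
x=np.array([-.1903,-.9817,0]);y=np.array([.9817,-.1903,0]);mouth=np.array([.6007,-.0730,.058])-.0925*x
c=capture('top');P=cloud(c);d=P-mouth;X=d@x;Y=d@y
for lo in np.arange(.06,.2,.02):
    k=(c['z_map']>0)&(X>lo)&(X<lo+.02)&(abs(Y)<.012)&(abs(d[...,2])<.02)
    if k.sum()>2: print(round(lo,3),k.sum(),'X',X[k].max(),'Y',Y[k].min(),Y[k].max(),'z',d[k][:,2].max())
for l in('can','jar','tape_roll','spare_elbow'): print(l,[world(c,q['xy']) for q in search_frame(l,c)[:1]])
E
```

```text
tcp along 0.279072680077767 lat -0.00021671775537985657 z 0.06309569313419602 force along 0.236913408504213 lat -0.7439524754340127 -1.1008373419664426 t 21.0167
end [0.15   0.1501 0.1502 0.1505 0.1511 0.1527] bright [0.15   0.1511]
0.1 48 X 0.11991401446306237 Y -0.008527074840776952 0.005168044937099347 z 0.010925522038752654
0.12 76 X 0.13997586506817863 Y -0.011808136478820602 0.011623812684260151 z 0.013122693922092123
0.14 21 X 0.1481634817119474 Y -0.008051019236290652 0.005258436615699549 z 0.009255370368190581
can [array([ 0.7688, -0.122 ,  0.1081])]
jar []
tape_roll [array([ 0.639 , -0.4369,  0.0121])]
spare_elbow []
```

```bash
python3 -c "
from station import *
print(finish_job())"
```

```text
the job is handed in; nothing more can be done
None
```

The pipe was laid in the clips in front of the open outlet, let go, and pushed about 42 mm in until it came up solid at about 23 N. The last camera check found it still at that depth and in line, and the job was handed in without a verdict being reported. Seal resistance read only about 5 N (8–18 N expected), and I did not recheck the bystanders by eye at the end.

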